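# Put away the pile of parts on the tool cabinet

## Robot

A 6-joint arm with a two-finger parallel gripper is mounted at the origin on a cart in front of the work surface, level with it; the furniture and walls round the work are solid. World frame = base frame: x ahead of the robot, y to its left, z up, the work surface at z = 0. Lengths are in m, angles in rad, forces in N, time in s.
With the tool pointing down it reaches from about 0.4 to 0.925 m from the base axis. Payload 3.4 kg.
Tool frame: the origin (TCP) lies at the very end of the fingers, on their centre line; the grasp point (between the pads) lies 19 mm behind it (bot.hold_point_z is the z of the grasp point in the tool frame, in m); z points along the fingers, y is the line along which they close (so a half turn about z gives the same grasp; the last joint's range is limited). The gripper opens to 85 mm and grips with 20 to 120 N. Pads are 22 mm wide; open, the fingers measure 114 mm over their backs; the gripper's body (76 mm by 85 mm) begins 54 mm behind the grasp point. The pads swing forward as they close: fully open they stand 13 mm farther back than shut.
Start: joints at [1.113, 0.307, 1.506, -0, 1.328, -0.073], TCP at [0.216, 0.533, 0.231] pointing down, gripper open.
Joint ranges: [-3.12, 3.12], [-1.05, 2.28], [0.14, 2.33], [-1.42, 4.57], [0.1, 2.73], [-2.68, 2.68]. Speed limits (rad/s): [2.57, 2.57, 3.14, 3.14, 3.14, 3.14].

## Interface

Orientations are given as a unit quaternion [w, x, y, z].
In Python, from rig import bot gives the robot as it stands.
- The arm moves only by the shell command python3 -m pendant 'ROWS'. ROWS is JSON, a list of rows, each an object of numbers: "ax", "ay", "az": the turn, a rotation vector about the tool's x, y, z in rad; "dx", "dy", "dz": the shift along the tool's x, y, z in mm; "fingers": the finger opening in mm, from 0 to 85.4. A call has 1 to 8 rows; each row is the pose to reach, as a shift and turn from the pose commanded when the call began, along the tool's axes at that moment; what a row does not reach only later rows make up. A row lasts 1/8 s, in which the tool goes at most 62.5 mm and 10.7 degrees, less where a joint would pass 70% of its speed; a pose out of reach is approached as far as the arm can. A call with a gripper value outside its range is refused whole. The fingers move at their own pace and stop on an object; the grip force is fixed at half the most. Time passes only in rows, so rows that repeat a pose let the fingers close. It gives the time, the measured TCP pose, the force, the opening and the grip force at its end, in the units of the state.
- bot.get_obs(): the state, without advancing time (a new reading comes with each control period).
- bot.camera(name): name is "scene" or "top"; returns the picture (480x640x3 uint8, red, green, blue); there is no depth.
- bot.camera_params(name): a dict with "K" (3x3 intrinsics, pixels), "xyz" and "attitude" of the camera in the world. Camera axes: x right, y up, looking along -z (the intrinsics and any distortion apply to the point x, -y, -z); pixel columns grow to the right and rows downward; lengths in m; the calibration is good to about 2 mm. A picture is of the moment at which its call begins. camera_params takes no time and is no camera call.
- bot.finish_job(): hands the job in; it is judged then, once.
Trained networks look in the newest picture that a camera, given by its name, has taken for a name from the list of things; names that differ only in an ending like _2 or _b are one class to them, and where a whole thing is asked for, a point or a joint stands for the part that bears it (a point fixed in the world has none). Each returns a list of dicts, best first, with "p" (0 to 1); they miss things now and then, are a little off and sometimes report something else, mostly with a low value. They report only what shows in the picture. A call takes as long as a camera call. They do not tell look-alikes from the thing itself.
- bot.spot_in(camera, label): "centre" ([row, column] in pixels, amid what is visible of it).
The state is a dict: "t": time; "q": joint angles; "joint_vel": joint speeds; "joint_efforts": joint torques, N m; "eef_pos": TCP position; "orientation": TCP orientation; "ft_force": force on the tool from outside, world axes, zero at the start; "moment": the same for the moment, N m; "grip_width": finger opening in m; "gripper_force": force on a finger pad.
Only numpy, scipy, OpenCV 4.12 (cv2) and the standard library are available. Lean on these libraries where they do the work, as an engineer would, in place of code of your own. Each camera call takes 0.05 s, during which the arm holds its last target. There are 200 camera calls.

## Task

Take the pile on the cabinet apart from the top down, putting each thing away in turn: first stand the small carton upright in the small high-walled square pocket, then press the bearing down into the spring-clip holder until it snaps in flat and fully home, then set the grease tin upright in the round cup, and last lay the tape roll flat in the low wide square tray. Each must rest fully on the floor of its place, well within its walls.

Things in the scene. Friction and masses are not known exactly. Their poses are not given: they have to be found in the camera images.
- carton_centre (a point): small orange carton 42 x 42 x 62 mm high (about 40 g), standing upright on top of the pile; the point is its centre, half-way up (31 mm above its underside), z up, x and y square to its sides
- bearing_centre (a point): steel ball bearing, a plain disc of 52 mm diameter and 15 mm thickness lying flat, second from the top of the pile, on the tin; the point is its centre, half-way up (7.5 mm above its underside), z up. No matter how it is turned about z
- tin_centre (a point): round grease tin, cream with a dark red lid, 37 mm high; body 56 mm in diameter up to 24 mm above its underside, lid 59 mm in diameter above that; third in the pile, standing on the tape roll; the point is its centre, half-way up (18.5 mm above its underside), z up
- tape_centre (a point): roll of black tape lying flat, 64 mm outer diameter, 19 mm high, bottom of the pile, on the cabinet top; the point is its centre, half-way up (9.5 mm above its underside), z up
- pocket_floor (a point): place of the carton: small square aluminium pocket, fixed, open at the top, 56 mm wide inside, walls 3 mm thick, rim 25 mm above the cabinet top; the point is the centre of its inner floor (3 mm above the cabinet top), z up, x and y square to its walls
- holder_seat (a point): place of the bearing: fixed dark steel plate 92 (x) x 62 (y) x 6 mm, round seat 36 mm across, four taper-tipped guide pins on the diagonals (7 mm thick, 24 mm high, 2.5 mm play round the bearing), a sprung jaw at +x and at -x; sides +y and -y are free for the fingers. The point is the centre of the seat's top, 12 mm above the cabinet top; the seated bearing's underside lies here, its top 15 mm higher; z up
- cup_floor (a point): place of the tin: round low steel cup, fixed, 74 mm inner diameter, wall 3 mm thick, rim 14 mm above the cabinet top; the point is the centre of its inner floor (3 mm above the cabinet top), z up
- tray_floor (a point): place of the tape roll: low wide square grey tray, fixed, 84 mm wide inside, walls 3 mm thick, rim 9 mm above the cabinet top; the point is the centre of its inner floor (3 mm above the cabinet top), z up, x and y square to its walls
- jaw_a (a joint): the holder's sprung steel jaw at its +x side, 16 mm wide, hinged at the plate; rad, 0 at rest, grows outward. The jaws' tops flare out up to 43 mm above the cabinet top; below, their inward noses stand 48 mm apart, 29 mm above the cabinet top. Pressing the bearing straight down (8 to 15 N) spreads them by about 0.05; then they snap back over its top face
- jaw_b (a joint): the like jaw at the holder's -x side; rad, 0 at rest, grows outward
Mind the look-alikes: they are no part of the job. Of the things that look like the part that bears cup_floor, take the one that is farthest from the robot's base at the start. Of the things shaped like the part that bears holder_seat, the dark steel one is meant.

How it is judged:
On the way, in this order (a step that is already met when the one before it is completed fails the run):
1. the carton stands upright in the square pocket (horizontal distance between carton_centre and pocket_floor below 0.012 m and z of carton_centre in the frame of pocket_floor between 0.028 and 0.034 m and angle between carton_centre's own z axis and vertical below 0.1 rad), for 0.2 s.
2. the bearing is snapped fully home in the spring-clip holder (horizontal distance between bearing_centre and holder_seat below 0.005 m and z of bearing_centre in the frame of holder_seat between 0.0045 and 0.0105 m and angle between bearing_centre's own z axis and vertical below 0.08 rad), for 0.2 s.
3. the grease tin stands upright in the round cup (horizontal distance between tin_centre and cup_floor below 0.012 m and z of tin_centre in the frame of cup_floor between 0.0155 and 0.0215 m and angle between tin_centre's own z axis and vertical below 0.1 rad), for 0.2 s.
4. the tape roll lies flat in the low tray (horizontal distance between tape_centre and tray_floor below 0.015 m and z of tape_centre in the frame of tray_floor between 0.0065 and 0.0125 m and angle between tape_centre's own z axis and vertical below 0.08 rad), for 0.2 s.
At the end, for the whole second after the job is handed in: Carton upright in the pocket, tin upright in the cup (tilt under 0.1 rad, 12 mm of centre); tape flat in the tray (15 mm); bearing flat under the jaws' noses (5 mm, tilt under 0.08 rad); each underside within 3 mm of its floor or seat; all released and at rest (all of step 1 and all of step 2 and all of step 3 and all of step 4); the robot touches nothing.
It also fails if it takes over 109 s, if anything falls off the work surface, if the arm or the gripper's body presses on something with over 40 N, if the wrist force passes 120 N, or if a joint passes its speed limit or range.

## Working session

There is one attempt and no reset: what is moved stays moved. The work goes in short steps, Python scripts to look and compute and a shell command to move; the robot and the scene stay as the last step left them, time stands still between calls to the robot, and variables do not carry over. Pictures are saved under pics/ and viewed, at most 14 in all, crops included, and the job is handed in when it is done.

```bash
ls; mkdir -p pics; python3 - <<'E'
from rig import bot
import cv2
for n in ["scene","top"]:
    im=bot.camera(n); cv2.imwrite(f"pics/{n}0.png",im[:,:,::-1])
    p=bot.camera_params(n); print(n,p)
    for l in ["carton_centre","bearing_centre","tin_centre","tape_centre","pocket_floor","holder_seat","cup_floor","tray_floor"]:
        print(l,[(([round(float(v)) for v in d["centre"]]),round(d["p"],2)) for d in bot.spot_in(n,l)])
o=bot.get_obs();print(o); print(bot.hold_point_z)
E
```

```text
pics
scene {'K': array([[475.39763668,   0.        , 328.67640941],
       [  0.        , 475.39763668, 238.46242029],
       [  0.        ,   0.        ,   1.        ]]), 'xyz': array([-0.10827059,  0.61919175,  0.55093202]), 'attitude': array([-0.33052057, -0.20214989,  0.45484251,  0.80187896])}
carton_centre [([227, 420], 0.68), ([221, 348], 0.57)]
bearing_centre [([244, 353], 0.71), ([225, 414], 0.23)]
tin_centre [([252, 356], 0.88)]
tape_centre [([264, 351], 0.51)]
pocket_floor [([227, 415], 0.63), ([243, 354], 0.3)]
holder_seat [([306, 286], 0.97), ([372, 281], 0.62)]
cup_floor [([321, 356], 0.89), ([286, 394], 0.81), ([263, 232], 0.74)]
tray_floor [([232, 299], 0.76)]
top {'K': array([[477.96249066,   0.        , 317.59758822],
       [  0.        , 477.96249066, 234.6545597 ],
       [  0.        ,   0.        ,   1.        ]]), 'xyz': array([0.37094359, 0.04208508, 1.18525487]), 'attitude': array([-0.70454153, -0.03225292,  0.04206389,  0.70768045])}
carton_centre [([245, 330], 0.82)]
bearing_centre []
tin_centre []
tape_centre [([256, 317], 0.51)]
pocket_floor [([255, 404]
[... 190 characters left out ...]
0.9, 'q': array([ 1.11248521e+00,  3.06756244e-01,  1.50639169e+00, -3.51290472e-05,
        1.32843615e+00, -7.35141904e-02]), 'joint_vel': array([ 0.00040143,  0.00057872,  0.0004653 ,  0.00146614, -0.00100287,
       -0.00087763]), 'joint_efforts': array([ 2.83999289e-04, -4.57461083e+01, -2.52345389e+01,  3.72422733e-05,
        6.15060399e-04, -3.99053974e-06]), 'eef_pos': array([0.21587771, 0.53293058, 0.23133314]), 'orientation': array([ 1.75778280e-05,  1.91209513e-01,  9.81549246e-01, -3.46984422e-07]), 'ft_force': array([-0.6877348 ,  0.43954276, -0.25699197]), 'moment': array([-0.01907878, -0.00985394,  0.00272987]), 'gripper_force': 0.0, 'grip_width': 0.08522659570450351}
-0.0187
```

View pics/scene0.png

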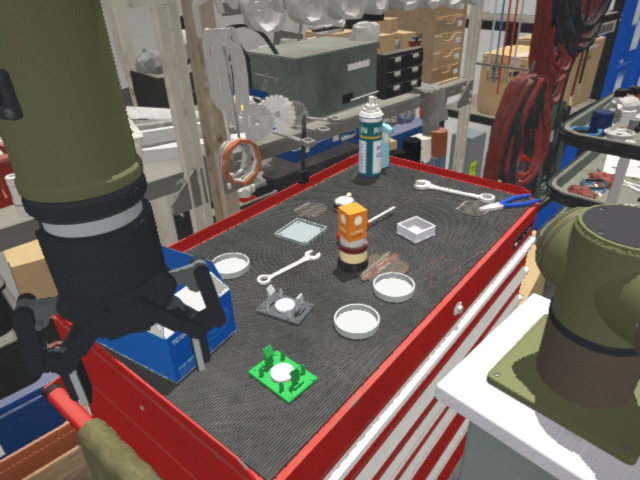

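View pics/top0.png

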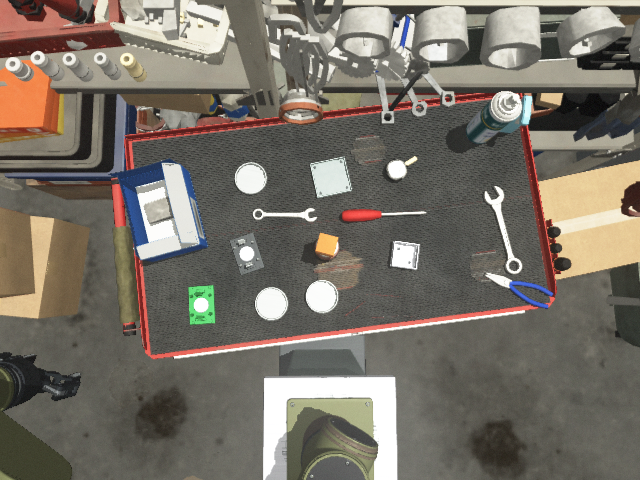

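The top view shows the cups at (179,251), (299,272) and (297,320). The one farthest from the base is (179,251). The dark holder is at (255,247), and the green one at (304,201) is a decoy. The pocket is at (255,404), the tray at (177,331) and the pile at (245,327). In the scene view the pile runs from the carton at (221,350) to the tape at (264,351).

```bash
cat > h.py <<'E'
from rig import bot
import numpy as np, cv2
from scipy.spatial.transform import Rotation as R
def cam(n):
    p=bot.camera_params(n); w=p["attitude"]
    return p["K"],p["xyz"],R.from_quat([w[1],w[2],w[3],w[0]]).as_matrix()@np.diag([1,-1,-1])
def proj(n,P):
    K,t,M=cam(n); c=(np.atleast_2d(P)-t)@M@K.T; return c[:,:2]/c[:,2:]   # col,row
def onz(n,rc,z):
    K,t,M=cam(n); d=M@np.linalg.solve(K,[rc[1],rc[0],1]); return t+d*(z-t[2])/d[2]
def ortho(n,im,c,z,half=.06,s=2.5):  # image: up=+x, left=+y
    q=np.array([[c[0]+half,c[1]+half,z],[c[0]+half,c[1]-half,z],[c[0]-half,c[1]-half,z],[c[0]-half,c[1]+half,z]])
    S=int(half*2000*s); H=cv2.getPerspectiveTransform(proj(n,q).astype(np.float32),np.float32([[0,0],[S,0],[S,S],[0,S]]))
    o=cv2.warpPerspective(im,H,(S,S),flags=cv2.INTER_CUBIC)
    return o
E
python3 - <<'E'
from h import *
sc=cv2.imread("pics/scene0.png");tp=cv2.imread("pics/top0.png")
T={"carton":((245,327),(221,349),.15),"pocket":((255,404),(227,415),.014),"holder":((255,247),(306,286),.012),"cup":((179,251),(263,232),.008),"tray":((177,331),(232,299),.005),"tape":((256,318),(264,351),.01)}
rows=[[],[]]
for k,(a,b,z) in T.items():
    A=onz("top",a,z);B=onz("scene",b,z);print(k,A.round(4),B.round(4))
    if k in("pocket","holder","cup","tray"):
        zz={"pocket":.025,"holder":.006,"cup":.014,"tray":.009}[k]
        for i,(n,im) in enumerate((("top",tp),("scene",sc))):
            o=ortho(n,im,A,zz,.06,1.65); m=o.shape[0]//2; cv2.drawMarker(o,(m,m),(0,0,255),0,8); rows[i].append(o)
cv2.imwrite("pics/ortho.png",np.vstack([np.hstack(r) for r in rows]))
a=cv2.resize(tp[220:270,295:355],None,fx=6,fy=6,interpolation=2);b=cv2.resize(sc[195:280,325:385],None,fx=6,fy=6,interpolation=2)
o=np.zeros((510,720,3),np.uint8);o[:300,:360]=a;o[:,360:]=b
cv2.imwrite("pics/pile.png",o)
E
```

```text
carton [0.4575 0.0071 0.15  ] [0.4059 0.0778 0.15  ]
pocket [ 0.4434 -0.1868  0.014 ] [ 0.4487 -0.1888  0.014 ]
holder [0.4452 0.1989 0.012 ] [0.4423 0.2057 0.012 ]
cup [0.6359 0.1914 0.008 ] [0.6392 0.1886 0.008 ]
tray [ 0.6412 -0.0091  0.005 ] [0.6398 0.0011 0.005 ]
tape [0.4421 0.0247 0.01  ] [0.4537 0.0218 0.01  ]
```

View pics/ortho.png

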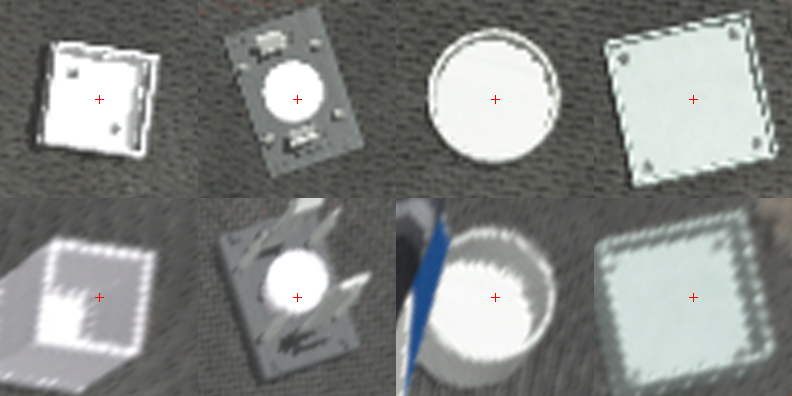

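View pics/pile.png

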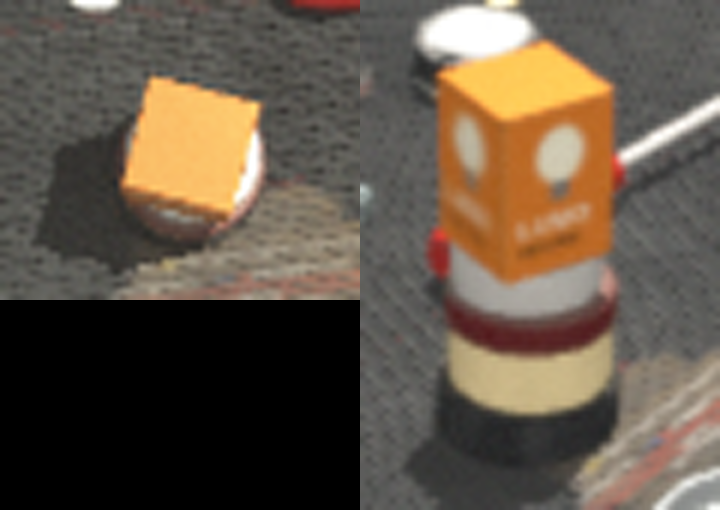

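The crops confirm the choices. The dark plate's yaw is about +18.5°, the pocket's about -8.3°, and the cup and tray look as expected. The pile crop shows the carton's top-face centre at scene (208.6,352.5) and top (244.3,326.9).

```bash
python3 - <<'E'
from h import *
sc=cv2.imread("pics/scene0.png");tp=cv2.imread("pics/top0.png")
# carton top face z=.133
A=np.array([(152,78),(260,102),(232,217),(122,187)])/6+[295,220]-.4
B=(np.array([(440,72),(545,40),(612,92),(503,122)])-[360,0])/6+[325,195]-.4
for n,Q in(("top",A),("scene",B)):
    W=np.array([onz(n,q[::-1],.133) for q in Q])[:,:2]; e=np.roll(W,-1,0)-W
    print(n,W.mean(0).round(4),np.linalg.norm(e,axis=1).round(4),np.degrees(np.arctan2(e[:,1],e[:,0])).round(1))
# holder disc
for n,im,(r,c) in(("top",tp,(254,247)),("scene",sc,(305,286))):
    g=cv2.cvtColor(im,6)[r-12:r+13,c-14:c+15]; m=(g>200).astype(np.uint8); k=cv2.connectedComponentsWithStats(m); i=1+np.argmax(k[2][1:,4]); x,y=k[3][i]
    print("disc",n,k[2][i],onz(n,(r-12+y,c-14+x),.012).round(4))
E
```

```text
top [0.4613 0.0076] [0.0408 0.0438 0.0419 0.0418] [-102.8  165.8   74.5  -15.6]
scene [0.46  0.012] [0.0419 0.044  0.0407 0.0412] [-102.3  162.2   73.9  -16.4]
disc top [  6   4  15  15 169] [0.4498 0.2008 0.012 ]
disc scene [  3   5  20  13 201] [0.4485 0.2039 0.012 ]
```

```bash
cat >> h.py <<'E'
def go(*targets):  # (x,y,z,closing-axis yaw deg): prints tool-axis shifts from the present pose
    o=bot.get_obs(); w=o["orientation"]; M=R.from_quat([w[1],w[2],w[3],w[0]]).as_matrix()
    print("t",round(o["t"],2),"tcp",o["eef_pos"].round(4),"closing yaw",round(np.degrees(np.arctan2(M[1,1],M[0,1])),1),"q",o["q"].round(2))
    for x,y,z,a in targets:
        yax=np.array([np.cos(np.radians(a)),np.sin(np.radians(a)),0]); zax=np.array([0,0,-1.]); D=np.c_[np.cross(yax,zax),yax,zax]
        print("d",(M.T@(np.array([x,y,z])-o["eef_pos"])*1000).round(1),"a",R.from_matrix(M.T@D).as_rotvec().round(3))
E
python3 - <<'E'
from h import *
go((.4605,.010,.18,75),(.4605,.010,.098,75))
E
```

```text
t 0.9 tcp [0.2159 0.5329 0.2313] closing yaw 68.0 q [ 1.11  0.31  1.51 -0.    1.33 -0.07]
d [-423.  -392.9   51.3] a [ 0.     0.    -0.123]
d [-423.  -392.9  133.3] a [ 0.     0.    -0.123]
```

```bash
r='{"dx":-423,"dy":-393,"dz":20,"az":-0.123}'; python3 -m pendant '[{"dx":-423,"dy":-393,"dz":20,"az":-0.123},{"dx":-423,"dy":-393,"dz":20,"az":-0.123},{"dx":-423,"dy":-393,"dz":20,"az":-0.123},{"dx":-423,"dy":-393,"dz":20,"az":-0.123},{"dx":-423,"dy":-393,"dz":20,"az":-0.123},{"dx":-423,"dy":-393,"dz":20,"az":-0.123},{"dx":-423,"dy":-393,"dz":20,"az":-0.123},{"dx":-423,"dy":-393,"dz":20,"az":-0.123}]'
python3 - <<'E'
from h import *
go((.4605,.010,.18,75),(.4605,.010,.098,75))
E
```

```text
t 0.9 tcp [0.2159 0.5329 0.2313] closing yaw 68.0 q [ 1.11  0.31  1.51 -0.    1.33 -0.07]
d [-423.  -392.9   51.3] a [ 0.     0.    -0.123]
d [-423.  -392.9  133.3] a [ 0.     0.    -0.123]invalid input at $[0]: expected keys ax, ay, az, dx, dy, dz, fingers
```

```bash
python3 -m pendant '[{"ax":0,"ay":0,"az":-0.123,"dx":-423,"dy":-393,"dz":20,"fingers":85},{"ax":0,"ay":0,"az":-0.123,"dx":-423,"dy":-393,"dz":20,"fingers":85},{"ax":0,"ay":0,"az":-0.123,"dx":-423,"dy":-393,"dz":20,"fingers":85},{"ax":0,"ay":0,"az":-0.123,"dx":-423,"dy":-393,"dz":20,"fingers":85},{"ax":0,"ay":0,"az":-0.123,"dx":-423,"dy":-393,"dz":20,"fingers":85},{"ax":0,"ay":0,"az":-0.123,"dx":-423,"dy":-393,"dz":20,"fingers":85},{"ax":0,"ay":0,"az":-0.123,"dx":-423,"dy":-393,"dz":20,"fingers":85},{"ax":0,"ay":0,"az":-0.123,"dx":-423,"dy":-393,"dz":20,"fingers":85}]'
python3 - <<'E'
from h import *
go((.4605,.010,.18,75),(.4605,.010,.098,75))
E
```

```text
t: 1.9
eef_pos: [0.4284, 0.0784, 0.2144]
orientation: [0.001, 0.131, 0.991, 0.0]
ft_force: [1.4, -0.4, -0.1]
grip_width: 0.0847
gripper_force: 0.0
t 1.9 tcp [0.4284 0.0784 0.2144] closing yaw 75.0 q [ 0.08  0.13  1.8   0.    1.21 -1.23]
d [-48.7 -57.8  34.4] a [ 0.001  0.001 -0.   ]
d [-48.6 -57.9 116.4] a [ 0.001  0.001 -0.   ]
```

```bash
python3 -m pendant '[{"ax":0,"ay":0,"az":0,"dx":-48.6,"dy":-57.8,"dz":20,"fingers":85},{"ax":0,"ay":0,"az":0,"dx":-48.6,"dy":-57.8,"dz":20,"fingers":85},{"ax":0,"ay":0,"az":0,"dx":-48.6,"dy":-57.8,"dz":40,"fingers":85},{"ax":0,"ay":0,"az":0,"dx":-48.6,"dy":-57.8,"dz":70,"fingers":85},{"ax":0,"ay":0,"az":0,"dx":-48.6,"dy":-57.8,"dz":100,"fingers":85},{"ax":0,"ay":0,"az":0,"dx":-48.6,"dy":-57.8,"dz":116,"fingers":85},{"ax":0,"ay":0,"az":0,"dx":-48.6,"dy":-57.8,"dz":116,"fingers":85},{"ax":0,"ay":0,"az":0,"dx":-48.6,"dy":-57.8,"dz":116,"fingers":85}]'
python3 - <<'E'
from h import *
go((.4605,.010,.098,75))
sc=bot.camera("scene")[:,:,::-1]; tp=bot.camera("top")[:,:,::-1]
cv2.imwrite("pics/g1.png",np.hstack([cv2.resize(sc[150:290,290:420],None,fx=3,fy=3),cv2.resize(tp[190:330,260:390],None,fx=3,fy=3)]))
E
```

```text
t: 2.9
eef_pos: [0.4599, 0.0123, 0.0986]
orientation: [0.0, 0.13, 0.991, 0.0]
ft_force: [-0.2, -0.4, 0.3]
grip_width: 0.0847
gripper_force: 0.0
t 2.9 tcp [0.4599 0.0123 0.0986] closing yaw 75.0 q [-0.07  0.3   1.92  0.    0.92 -1.37]
d [-1.1 -2.1  0.6] a [0.    0.001 0.001]
```

View pics/g1.png

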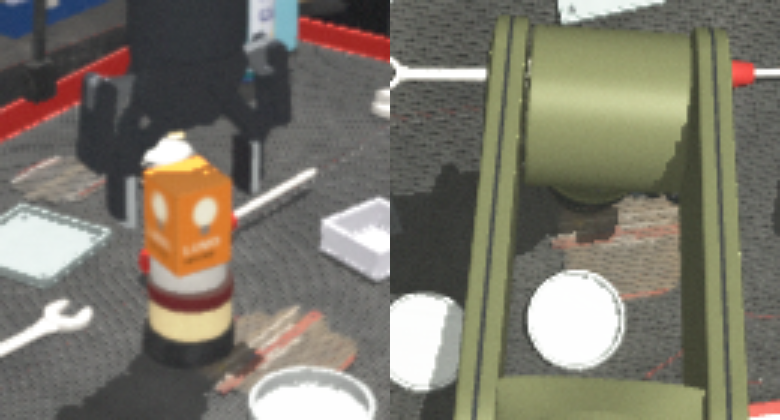

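The fingers straddle the carton. Their tips, near (123,225) and (250,190), are centred on it at (188,205). Closing now.

```bash
python3 -m pendant '[{"ax":0,"ay":0,"az":0,"dx":0,"dy":0,"dz":0,"fingers":55},{"ax":0,"ay":0,"az":0,"dx":0,"dy":0,"dz":0,"fingers":30},{"ax":0,"ay":0,"az":0,"dx":0,"dy":0,"dz":0,"fingers":30},{"ax":0,"ay":0,"az":0,"dx":0,"dy":0,"dz":0,"fingers":30},{"ax":0,"ay":0,"az":0,"dx":0,"dy":0,"dz":0,"fingers":30},{"ax":0,"ay":0,"az":0,"dx":0,"dy":0,"dz":-5,"fingers":30},{"ax":0,"ay":0,"az":0,"dx":0,"dy":0,"dz":-40,"fingers":30},{"ax":0,"ay":0,"az":0,"dx":0,"dy":0,"dz":-60,"fingers":30}]'
python3 - <<'E'
from h import *
go((.4432,-.187,.16,81.7),(.4432,-.187,.0306,81.7))
sc=bot.camera("scene")[:,:,::-1]
cv2.imwrite("pics/g2.png",cv2.resize(sc[120:290,290:420],None,fx=3,fy=3))
E
```

```text
t: 4.0
eef_pos: [0.4598, 0.0119, 0.1591]
orientation: [0.0, 0.131, 0.991, 0.0]
ft_force: [-0.3, 0.1, -1.0]
grip_width: 0.0414
gripper_force: 60.7
t 4.0 tcp [0.4598 0.0119 0.1591] closing yaw 75.0 q [-0.07  0.22  1.84  0.    1.08 -1.38]
d [ -35.4 -196.4   -0.9] a [ 0.     0.001 -0.117]
d [ -35.3 -196.4  128.5] a [ 0.     0.001 -0.117]
```

View pics/g2.png

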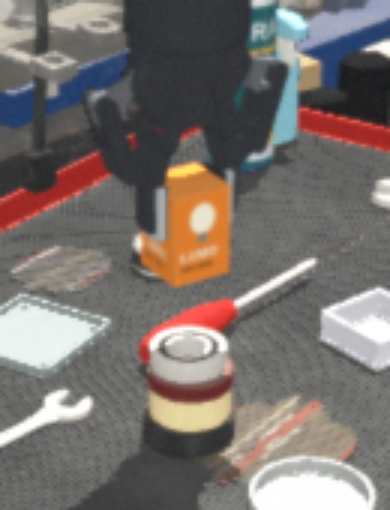

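```bash
python3 -m pendant '[{"ax":0,"ay":0,"az":-0.117,"dx":-35.4,"dy":-196.4,"dz":0,"fingers":30},{"ax":0,"ay":0,"az":-0.117,"dx":-35.4,"dy":-196.4,"dz":0,"fingers":30},{"ax":0,"ay":0,"az":-0.117,"dx":-35.4,"dy":-196.4,"dz":0,"fingers":30},{"ax":0,"ay":0,"az":-0.117,"dx":-35.4,"dy":-196.4,"dz":0,"fingers":30},{"ax":0,"ay":0,"az":-0.117,"dx":-35.4,"dy":-196.4,"dz":20,"fingers":30},{"ax":0,"ay":0,"az":-0.117,"dx":-35.4,"dy":-196.4,"dz":60,"fingers":30},{"ax":0,"ay":0,"az":-0.117,"dx":-35.4,"dy":-196.4,"dz":85,"fingers":30},{"ax":0,"ay":0,"az":-0.117,"dx":-35.4,"dy":-196.4,"dz":85,"fingers":30}]'
python3 - <<'E'
from h import *
go((.4432,-.187,.0306,81.7))
sc=bot.camera("scene")[:,:,::-1]
cv2.imwrite("pics/g3.png",cv2.resize(sc[130:270,350:480],None,fx=4,fy=4))
E
```

```text
t: 5.05
eef_pos: [0.4408, -0.1852, 0.071]
orientation: [-0.003, 0.072, 0.997, 0.001]
ft_force: [-0.3, 0.6, -0.7]
grip_width: 0.0411
gripper_force: 61.0
t 5.05 tcp [ 0.4408 -0.1852  0.071 ] closing yaw 81.7 q [-0.49  0.37  1.91  0.    0.87 -1.91]
d [-2.9 -1.6 40.4] a [ 0.002 -0.006  0.001]
```

View pics/g3.png

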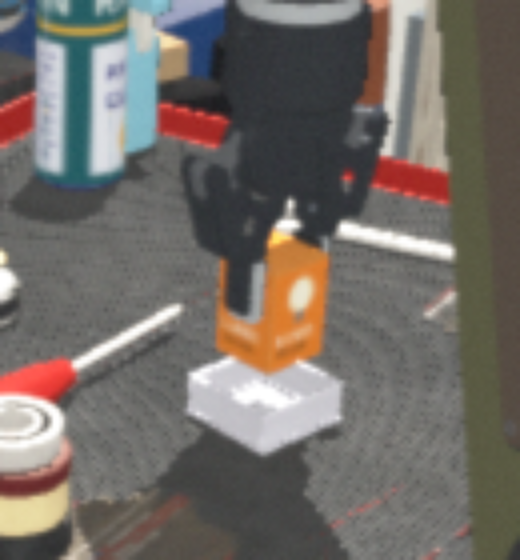

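The carton hangs centred above the pocket: carton bottom near (268,368), pocket mouth near (265,385). Lowering.

```bash
python3 -m pendant '[{"ax":0,"ay":0,"az":0,"dx":0,"dy":0,"dz":15,"fingers":30},{"ax":0,"ay":0,"az":0,"dx":0,"dy":0,"dz":30,"fingers":30},{"ax":0,"ay":0,"az":0,"dx":0,"dy":0,"dz":37,"fingers":30},{"ax":0,"ay":0,"az":0,"dx":0,"dy":0,"dz":37,"fingers":30},{"ax":0,"ay":0,"az":0,"dx":0,"dy":0,"dz":41,"fingers":30},{"ax":0,"ay":0,"az":0,"dx":0,"dy":0,"dz":42,"fingers":30},{"ax":0,"ay":0,"az":0,"dx":0,"dy":0,"dz":43,"fingers":30},{"ax":0,"ay":0,"az":0,"dx":0,"dy":0,"dz":43,"fingers":30}]'
```

```text
t: 6.1
eef_pos: [0.443, -0.1871, 0.031]
orientation: [0.0, 0.072, 0.997, -0.0]
ft_force: [-2.2, 0.3, 8.3]
grip_width: 0.0411
gripper_force: 61.8
```

```bash
python3 -m pendant '[{"ax":0,"ay":0,"az":0,"dx":0,"dy":0,"dz":0,"fingers":70},{"ax":0,"ay":0,"az":0,"dx":0,"dy":0,"dz":0,"fingers":70},{"ax":0,"ay":0,"az":0,"dx":0,"dy":0,"dz":-4,"fingers":70},{"ax":0,"ay":0,"az":0,"dx":0,"dy":0,"dz":-30,"fingers":70},{"ax":0,"ay":0,"az":0,"dx":0,"dy":0,"dz":-80,"fingers":70},{"ax":0,"ay":0,"az":0,"dx":0,"dy":150,"dz":-130,"fingers":70},{"ax":0,"ay":0,"az":0,"dx":0,"dy":150,"dz":-130,"fingers":70},{"ax":0,"ay":0,"az":0,"dx":0,"dy":60,"dz":-130,"fingers":70}]'
python3 - <<'E'
from h import *
sc=bot.camera("scene")[:,:,::-1]; tp=bot.camera("top")[:,:,::-1]
print(bot.get_obs()["eef_pos"])
cv2.imwrite("pics/s4.png",sc)
a=cv2.resize(sc[215:280,320:450],None,fx=6,fy=6,interpolation=2)
print([ (np.round(d["centre"],1),d["p"]) for d in bot.spot_in("scene","carton_centre")],[ (np.round(d["centre"],1),d["p"]) for d in bot.spot_in("scene","bearing_centre")])
cv2.imwrite("pics/g4.png",a)
E
```

```text
t: 7.1
eef_pos: [0.4548, -0.1148, 0.1614]
orientation: [0.001, 0.06, 0.998, 0.002]
ft_force: [0.8, -2.2, -0.6]
grip_width: 0.07
gripper_force: 0.0
[ 0.45379216 -0.12800068  0.16181964]
[(array([220.9, 414.9]), 0.77)] [(array([238.6, 355.8]), 0.81)]
```

View pics/g4.png

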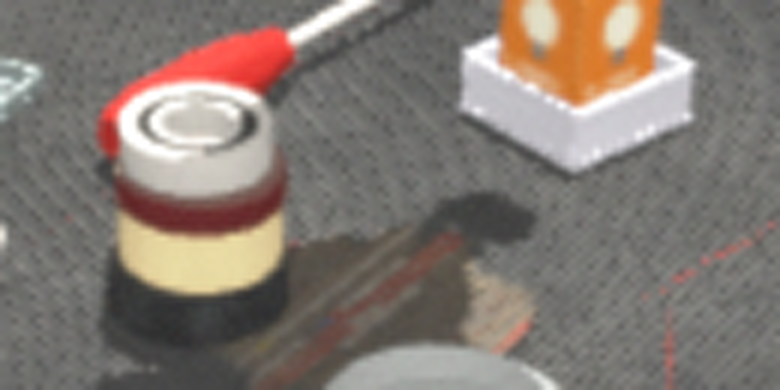

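The carton stands in the pocket. The bearing's top face is centred near crop (196,123), which is scene px (235,352).

```bash
python3 - <<'E'
from h import *
tp=bot.camera("top")[:,:,::-1]
print(onz("scene",(235.1,352.3),.071).round(4), "tin", onz("scene",(215+ (180)/6-.4,320+201/6-.4),.056).round(4))
print(proj("top",[.457,.012,.071]))
cv2.imwrite("pics/g5.png",cv2.resize(tp[215:275,290:370],None,fx=7,fy=7,interpolation=2))
go((.457,.012,.12,108.5))
E
```

```text
[0.461  0.0102 0.071 ] tin [0.4514 0.0181 0.056 ]
[[323.78221861 248.03631337]]
t 7.35 tcp [ 0.4512 -0.1276  0.1599] closing yaw 81.6 q [-0.37  0.23  1.82  0.    1.09 -1.79]
d [ 14.5 139.   40. ] a [ 0.    -0.    -0.469]
```

View pics/g5.png

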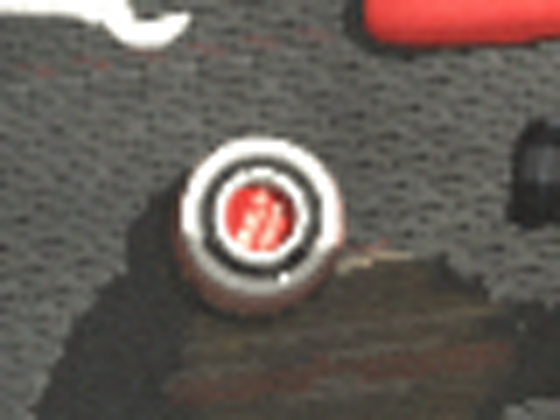

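```bash
python3 - <<'E'
from h import *
print(onz("top",(245.6,326.9),.071).round(4))
go((.462,.0075,.12,18.5),(.462,.0075,.058,18.5))
E
```

```text
[0.4627 0.0047 0.071 ]
t 7.35 tcp [ 0.4512 -0.1276  0.1599] closing yaw 81.6 q [-0.37  0.23  1.82  0.    1.09 -1.79]
d [  8.9 135.2  40. ] a [ 0.000e+00 -1.000e-03  1.102e+00]
d [  8.9 135.2 102. ] a [ 0.000e+00 -1.000e-03  1.102e+00]
```

```bash
python3 -m pendant '[{"ax":0,"ay":0,"az":1.102,"dx":9,"dy":135,"dz":20,"fingers":80},{"ax":0,"ay":0,"az":1.102,"dx":9,"dy":135,"dz":20,"fingers":80},{"ax":0,"ay":0,"az":1.102,"dx":9,"dy":135,"dz":30,"fingers":80},{"ax":0,"ay":0,"az":1.102,"dx":9,"dy":135,"dz":40,"fingers":80},{"ax":0,"ay":0,"az":1.102,"dx":9,"dy":135,"dz":40,"fingers":80},{"ax":0,"ay":0,"az":1.102,"dx":9,"dy":135,"dz":40,"fingers":80},{"ax":0,"ay":0,"az":1.102,"dx":9,"dy":135,"dz":40,"fingers":80},{"ax":0,"ay":0,"az":1.102,"dx":9,"dy":135,"dz":40,"fingers":80}]'
python3 -m pendant '[{"ax":0,"ay":0,"az":0,"dx":0,"dy":0,"dz":0,"fingers":80},{"ax":0,"ay":0,"az":0,"dx":0,"dy":0,"dz":30,"fingers":80},{"ax":0,"ay":0,"az":0,"dx":0,"dy":0,"dz":61,"fingers":80},{"ax":0,"ay":0,"az":0,"dx":0,"dy":0,"dz":61,"fingers":80},{"ax":0,"ay":0,"az":0,"dx":0,"dy":0,"dz":61,"fingers":62},{"ax":0,"ay":0,"az":0,"dx":0,"dy":0,"dz":61,"fingers":56},{"ax":0,"ay":0,"az":0,"dx":0,"dy":0,"dz":61,"fingers":56},{"ax":0,"ay":0,"az":0,"dx":0,"dy":0,"dz":61,"fingers":56}]'
python3 - <<'E'
from h import *
go((.462,.0075,.058,18.5))
sc=bot.camera("scene")[:,:,::-1]; 
cv2.imwrite("pics/g6.png",cv2.resize(sc[180:280,300:410],None,fx=5,fy=5,interpolation=2))
E
```

```text
t: 8.35
eef_pos: [0.4617, 0.0068, 0.1197]
orientation: [-0.0, 0.583, 0.812, -0.0]
ft_force: [-0.2, 0.2, -0.4]
grip_width: 0.0799
gripper_force: 0.0
t: 9.35
eef_pos: [0.4625, 0.0073, 0.0596]
orientation: [0.001, 0.584, 0.812, 0.0]
ft_force: [-0.3, 0.4, 0.8]
grip_width: 0.056
gripper_force: 0.0
t 9.35 tcp [0.4625 0.0073 0.0596] closing yaw 18.6 q [-0.08  0.37  1.96  0.    0.81 -0.4 ]
d [ 0.4 -0.4  1.6] a [0.001 0.    0.001]
```

View pics/g6.png

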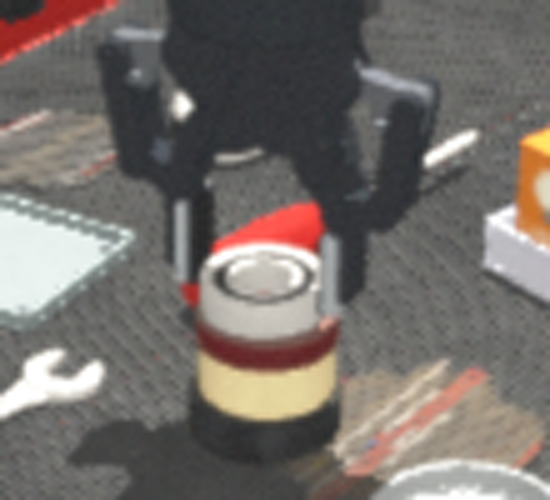

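Fingertips at (185,310) and (335,310) flank the bearing, whose centre is near (262,300). I'll close once to centre it, open, turn 90° and close again.

```bash
python3 -m pendant '[{"ax":0,"ay":0,"az":0,"dx":0,"dy":0,"dz":0,"fingers":48},{"ax":0,"ay":0,"az":0,"dx":0,"dy":0,"dz":0,"fingers":48},{"ax":0,"ay":0,"az":0,"dx":0,"dy":0,"dz":0,"fingers":48},{"ax":0,"ay":0,"az":0,"dx":0,"dy":0,"dz":0,"fingers":48}]'
python3 -m pendant '[{"ax":0,"ay":0,"az":0,"dx":0,"dy":0,"dz":0,"fingers":68},{"ax":0,"ay":0,"az":0,"dx":0,"dy":0,"dz":0,"fingers":68},{"ax":0,"ay":0,"az":0,"dx":0,"dy":0,"dz":-35,"fingers":68},{"ax":0,"ay":0,"az":-1.571,"dx":0,"dy":0,"dz":-35,"fingers":68},{"ax":0,"ay":0,"az":-1.571,"dx":0,"dy":0,"dz":-35,"fingers":68},{"ax":0,"ay":0,"az":-1.571,"dx":0,"dy":0,"dz":-35,"fingers":68},{"ax":0,"ay":0,"az":-1.571,"dx":0,"dy":0,"dz":-35,"fingers":68},{"ax":0,"ay":0,"az":-1.571,"dx":0,"dy":0,"dz":-35,"fingers":68}]'
python3 - <<'E'
from h import *
go((.4625,.0073,.059,108.5))
E
```

```text
t: 9.9
eef_pos: [0.4624, 0.0072, 0.0598]
orientation: [0.0, 0.584, 0.812, 0.0]
ft_force: [-1.6, -1.1, 8.2]
grip_width: 0.0487
gripper_force: 44.3
t: 10.9
eef_pos: [0.4619, 0.0073, 0.0937]
orientation: [-0.0, 0.151, 0.989, -0.0]
ft_force: [0.3, 1.0, 0.7]
grip_width: 0.0679
gripper_force: 0.0
t 10.9 tcp [0.4619 0.0073 0.0937] closing yaw 72.6 q [-0.08  0.31  1.92 -0.    0.91 -1.34]
d [-0.6  0.2 34.7] a [ 0.    -0.001 -0.626]
```

```bash
python3 - <<'E'
from h import *
sc=bot.camera("scene")[:,:,::-1]; 
cv2.imwrite("pics/g7.png",cv2.resize(sc[180:280,300:410],None,fx=6,fy=6,interpolation=2))
E
```

```text
(no output)
```

View pics/g7.png

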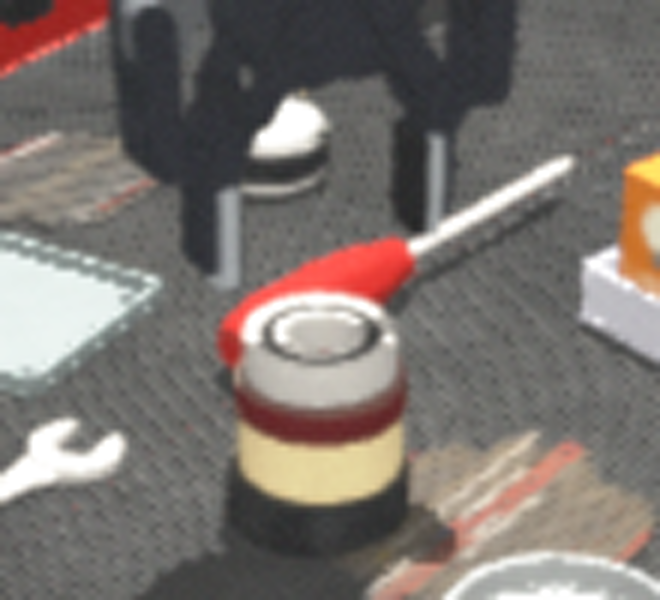

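```bash
python3 -m pendant '[{"ax":0,"ay":0,"az":-0.626,"dx":0,"dy":0,"dz":0,"fingers":68},{"ax":0,"ay":0,"az":-0.626,"dx":0,"dy":0,"dz":0,"fingers":68},{"ax":0,"ay":0,"az":-0.626,"dx":0,"dy":0,"dz":0,"fingers":68},{"ax":0,"ay":0,"az":-0.626,"dx":0,"dy":0,"dz":0,"fingers":68},{"ax":0,"ay":0,"az":-0.626,"dx":0,"dy":0,"dz":20,"fingers":68},{"ax":0,"ay":0,"az":-0.626,"dx":0,"dy":0,"dz":32,"fingers":68},{"ax":0,"ay":0,"az":-0.626,"dx":0,"dy":0,"dz":32,"fingers":58},{"ax":0,"ay":0,"az":-0.626,"dx":0,"dy":0,"dz":32,"fingers":58}]'
python3 -m pendant '[{"ax":0,"ay":0,"az":0,"dx":0,"dy":0,"dz":0,"fingers":50},{"ax":0,"ay":0,"az":0,"dx":0,"dy":0,"dz":0,"fingers":45},{"ax":0,"ay":0,"az":0,"dx":0,"dy":0,"dz":0,"fingers":45},{"ax":0,"ay":0,"az":0,"dx":0,"dy":0,"dz":0,"fingers":45},{"ax":0,"ay":0,"az":0,"dx":0,"dy":0,"dz":0,"fingers":45}]'
python3 - <<'E'
from h import *
go((.449,.2024,.12,108.5))
sc=bot.camera("scene")[:,:,::-1]; 
cv2.imwrite("pics/g8.png",cv2.resize(sc[180:280,300:410],None,fx=6,fy=6,interpolation=2))
E
```

```text
t: 11.95
eef_pos: [0.4622, 0.0072, 0.0621]
orientation: [-0.0, -0.157, 0.988, -0.0]
ft_force: [0.8, 0.6, 0.3]
grip_width: 0.0582
gripper_force: 0.0
t: 12.58
eef_pos: [0.4626, 0.0073, 0.0631]
orientation: [0.001, -0.158, 0.988, -0.0]
ft_force: [-1.3, 0.0, 6.7]
grip_width: 0.0477
gripper_force: 60.5
t 12.57 tcp [0.4626 0.0073 0.0631] closing yaw 108.1 q [-0.08  0.36  1.96  0.    0.82 -1.96]
d [-47.9 189.6 -56.9] a [-0.     0.002 -0.006]
```

View pics/g8.png

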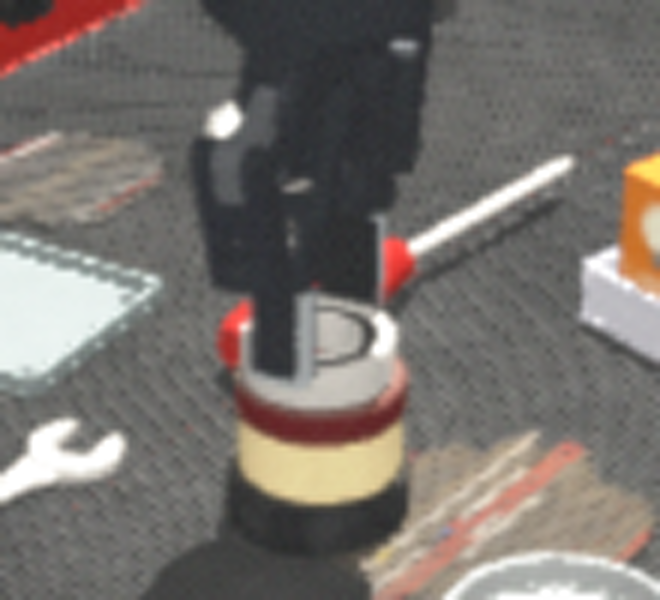

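The pad's tip is on the bearing's side at about (295,375), mid-thickness. Lift and check.

```bash
python3 -m pendant '[{"ax":0,"ay":0,"az":0,"dx":0,"dy":0,"dz":-5,"fingers":45},{"ax":0,"ay":0,"az":0,"dx":0,"dy":0,"dz":-20,"fingers":45},{"ax":0,"ay":0,"az":0,"dx":0,"dy":0,"dz":-50,"fingers":45},{"ax":0,"ay":0,"az":0,"dx":0,"dy":0,"dz":-50,"fingers":45}]'
python3 - <<'E'
from h import *
go((.449,.2024,.11,108.5))
sc=bot.camera("scene")[:,:,::-1]; 
cv2.imwrite("pics/g9.png",cv2.resize(sc[160:280,300:410],None,fx=5,fy=5,interpolation=2))
E
```

```text
t: 13.12
eef_pos: [0.464, 0.0071, 0.114]
orientation: [0.003, -0.158, 0.987, -0.001]
ft_force: [0.2, 0.3, -0.7]
grip_width: 0.0476
gripper_force: 62.1
t 13.12 tcp [0.464  0.0071 0.114 ] closing yaw 108.1 q [-0.08  0.28  1.9  -0.    0.96 -1.96]
d [-46.6 190.3   3.8] a [-0.002  0.005 -0.006]
```

View pics/g9.png

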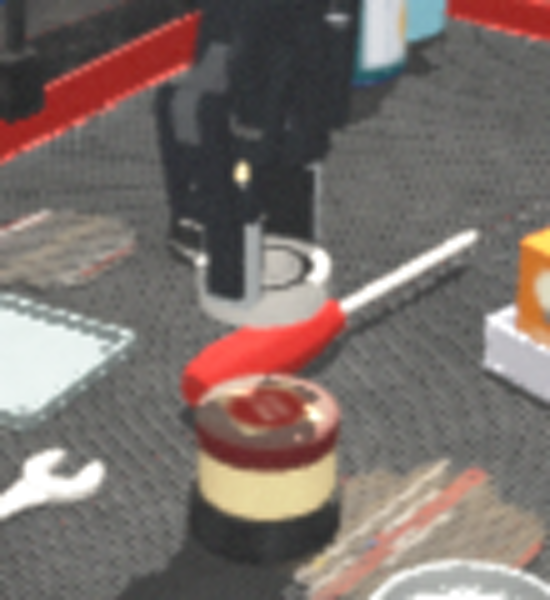

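```bash
python3 -m pendant '[{"ax":0,"ay":0,"az":-0.006,"dx":-46.6,"dy":190.3,"dz":0,"fingers":45},{"ax":0,"ay":0,"az":-0.006,"dx":-46.6,"dy":190.3,"dz":0,"fingers":45},{"ax":0,"ay":0,"az":-0.006,"dx":-46.6,"dy":190.3,"dz":0,"fingers":45},{"ax":0,"ay":0,"az":-0.006,"dx":-46.6,"dy":190.3,"dz":0,"fingers":45},{"ax":0,"ay":0,"az":-0.006,"dx":-46.6,"dy":190.3,"dz":20,"fingers":45},{"ax":0,"ay":0,"az":-0.006,"dx":-46.6,"dy":190.3,"dz":44,"fingers":45},{"ax":0,"ay":0,"az":-0.006,"dx":-46.6,"dy":190.3,"dz":44,"fingers":45},{"ax":0,"ay":0,"az":-0.006,"dx":-46.6,"dy":190.3,"dz":44,"fingers":45}]'
python3 - <<'E'
from h import *
go((.449,.2024,.045,108.5))
sc=bot.camera("scene")[:,:,::-1]
cv2.imwrite("pics/ga.png",cv2.resize(sc[210:340,220:350],None,fx=5,fy=5,interpolation=2)[:600])
print([d for n in("bearing_centre","holder_seat") for d in bot.spot_in("scene",n)])
E
```

```text
t: 14.18
eef_pos: [0.4471, 0.2019, 0.068]
orientation: [-0.0, -0.16, 0.987, -0.0]
ft_force: [-0.3, 0.1, -1.0]
grip_width: 0.0474
gripper_force: 62.3
t 14.18 tcp [0.4471 0.2019 0.068 ] closing yaw 108.4 q [ 0.34  0.38  1.89 -0.    0.87 -1.55]
d [-1.9 -0.1 23. ] a [-0.    -0.001 -0.001]
[{'centre': [277.9, 289.1], 'p': 0.89}, {'centre': [305.7, 286.1], 'p': 0.9}, {'centre': [372.0, 282.1], 'p': 0.6}]
```

```bash
python3 - <<'E'
from h import *
o=bot.get_obs(); p=o["eef_pos"]; print(p)
im=bot.camera("scene")[:,:,::-1]
S=7; r0,c0=250,235; big=cv2.resize(im[r0:r0+80,c0:c0+105],None,fx=S,fy=S,interpolation=2)
th=np.linspace(0,2*np.pi,60)
def circ(c,r,z,col):
    q=proj("scene",np.c_[c[0]+r*np.cos(th),c[1]+r*np.sin(th),0*th+z]); q=((q-[c0,r0]+.5)*S).astype(np.int32); cv2.polylines(big,[q],True,col,1)
b=p[2]-.0071
circ(p,.026,b,(0,0,255)); circ(p,.026,b+.015,(0,0,255)); circ((.449,.2024),.018,.012,(0,255,0))
cv2.imwrite("pics/gb.png",big)
E
```

```text
[0.4478711  0.20249523 0.06877268]
```

View pics/gb.png

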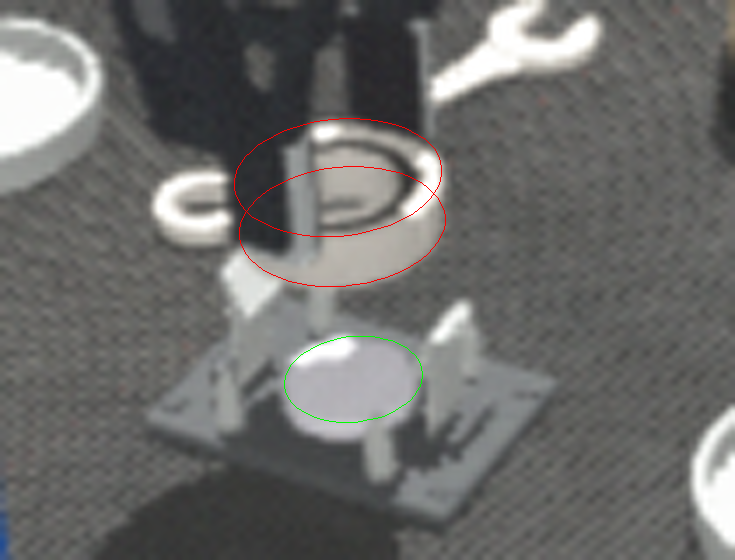

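The overlay agrees with the picture. The predicted bearing outline meets its visible lower edge at (340,286), and the green seat circle meets the seat's top face at (353,380). Descending straight.

```bash
python3 -m pendant '[{"ax":0,"ay":0,"az":0,"dx":0,"dy":0,"dz":15,"fingers":45},{"ax":0,"ay":0,"az":0,"dx":0,"dy":0,"dz":25,"fingers":45},{"ax":0,"ay":0,"az":0,"dx":0,"dy":0,"dz":29,"fingers":45},{"ax":0,"ay":0,"az":0,"dx":0,"dy":0,"dz":29,"fingers":45}]'
python3 -m pendant '[{"ax":0,"ay":0,"az":0,"dx":0,"dy":0,"dz":3,"fingers":45},{"ax":0,"ay":0,"az":0,"dx":0,"dy":0,"dz":5,"fingers":45},{"ax":0,"ay":0,"az":0,"dx":0,"dy":0,"dz":5,"fingers":45}]'
```

```text
t: 14.88
eef_pos: [0.4489, 0.2032, 0.0395]
orientation: [0.002, -0.161, 0.987, 0.0]
ft_force: [2.8, 0.4, 0.7]
grip_width: 0.0473
gripper_force: 62.5
t: 15.25
eef_pos: [0.4495, 0.2034, 0.0353]
orientation: [0.002, -0.161, 0.987, 0.0]
ft_force: [4.0, 1.5, 6.0]
grip_width: 0.0473
gripper_force: 63.2
```

```bash
python3 -m pendant '[{"ax":0,"ay":0,"az":0,"dx":-1,"dy":0,"dz":3,"fingers":45},{"ax":0,"ay":0,"az":0,"dx":-1,"dy":0,"dz":5,"fingers":45},{"ax":0,"ay":0,"az":0,"dx":-1,"dy":0,"dz":5,"fingers":45}]'
python3 -m pendant '[{"ax":0,"ay":0,"az":0,"dx":0,"dy":0,"dz":3,"fingers":45},{"ax":0,"ay":0,"az":0,"dx":0,"dy":0,"dz":4,"fingers":45},{"ax":0,"ay":0,"az":0,"dx":0,"dy":0,"dz":4,"fingers":45}]'
```

```text
t: 15.62
eef_pos: [0.4503, 0.2037, 0.0309]
orientation: [0.003, -0.161, 0.987, 0.0]
ft_force: [2.5, 1.3, 11.7]
grip_width: 0.0474
gripper_force: 65.6
t: 16.0
eef_pos: [0.4517, 0.2042, 0.0268]
orientation: [0.004, -0.161, 0.987, 0.001]
ft_force: [4.9, 2.2, 8.2]
grip_width: 0.0476
gripper_force: 67.6
```

```bash
python3 -m pendant '[{"ax":0,"ay":0,"az":0,"dx":-2,"dy":0,"dz":2,"fingers":45},{"ax":0,"ay":0,"az":0,"dx":-2,"dy":0,"dz":5,"fingers":45},{"ax":0,"ay":0,"az":0,"dx":-2,"dy":0,"dz":5,"fingers":45}]'
python3 -m pendant '[{"ax":0,"ay":0,"az":0,"dx":0,"dy":0,"dz":2,"fingers":45},{"ax":0,"ay":0,"az":0,"dx":0,"dy":0,"dz":3,"fingers":45},{"ax":0,"ay":0,"az":0,"dx":0,"dy":0,"dz":3,"fingers":45}]'
```

```text
t: 16.38
eef_pos: [0.4496, 0.2035, 0.0208]
orientation: [0.0, -0.161, 0.987, 0.0]
ft_force: [-0.5, -0.2, 11.1]
grip_width: 0.0475
gripper_force: 68.7
t: 16.75
eef_pos: [0.4482, 0.203, 0.0185]
orientation: [-0.001, -0.161, 0.987, -0.0]
ft_force: [-3.0, -2.0, 21.5]
grip_width: 0.0476
gripper_force: 71.1
```

```bash
python3 -m pendant '[{"ax":0,"ay":0,"az":0,"dx":0,"dy":0,"dz":1,"fingers":45},{"ax":0,"ay":0,"az":0,"dx":0,"dy":0,"dz":1.5,"fingers":45},{"ax":0,"ay":0,"az":0,"dx":0,"dy":0,"dz":1.5,"fingers":45}]'
python3 - <<'E'
from h import *
im=bot.camera("scene"); print(bot.get_obs()["ft_force"]); cv2.imwrite("pics/gc.png",im[:,:,::-1])
E
```

```text
t: 17.12
eef_pos: [0.4481, 0.203, 0.0181]
orientation: [-0.001, -0.161, 0.987, -0.0]
ft_force: [-7.5, -2.8, 32.7]
grip_width: 0.0476
gripper_force: 73.2
[-5.87223856 -2.82675608 32.98243747]
```

```bash
python3 -m pendant '[{"ax":0,"ay":0,"az":0,"dx":0,"dy":0,"dz":-2.5,"fingers":45},{"ax":0,"ay":0,"az":0,"dx":0,"dy":0,"dz":-2.5,"fingers":72},{"ax":0,"ay":0,"az":0,"dx":0,"dy":0,"dz":-2.5,"fingers":72},{"ax":0,"ay":0,"az":0,"dx":0,"dy":0,"dz":-2.5,"fingers":72},{"ax":0,"ay":0,"az":0,"dx":0,"dy":0,"dz":-30,"fingers":72},{"ax":0,"ay":0,"az":0,"dx":0,"dy":0,"dz":-90,"fingers":72},{"ax":0,"ay":0,"az":0,"dx":30,"dy":-180,"dz":-110,"fingers":72},{"ax":0,"ay":0,"az":0,"dx":30,"dy":-180,"dz":-110,"fingers":72}]'
python3 -m pendant '[{"ax":0,"ay":0,"az":0,"dx":0,"dy":-150,"dz":0,"fingers":80},{"ax":0,"ay":0,"az":0,"dx":0,"dy":-150,"dz":0,"fingers":80},{"ax":0,"ay":0,"az":0,"dx":0,"dy":-150,"dz":0,"fingers":80}]'
python3 - <<'E'
from h import *
go()
for n in("scene","top"):
    im=bot.camera(n)[:,:,::-1]; cv2.imwrite(f"pics/{n}5.png",im)
    for l in("bearing_centre","tin_centre","tape_centre","holder_seat","carton_centre","pocket_floor"):
        print(n,l,[(np.round(d["centre"],1),round(d["p"],2)) for d in bot.spot_in(n,l)])
    c=(.449,.203)
    print("pred bearing seated",proj(n,[*c,.0195]).round(1),"top face",proj(n,[*c,.027]).round(1),"unsnapped",proj(n,[*c,.038]).round(1))
# patches of bearing, printed as grey levels
g=cv2.cvtColor(cv2.imread("pics/scene5.png"),6)
print(g[288:318,268:306:2])
E
```

```text
t: 18.18
eef_pos: [0.4701, 0.0803, 0.12]
orientation: [0.001, -0.162, 0.987, -0.0]
ft_force: [1.4, -0.0, 0.5]
grip_width: 0.0719
gripper_force: 0.0
t: 18.55
eef_pos: [0.5181, -0.0648, 0.1189]
orientation: [0.0, -0.159, 0.987, -0.0]
ft_force: [-0.3, -0.0, -0.1]
grip_width: 0.0803
gripper_force: 0.0
t 18.55 tcp [ 0.5181 -0.0648  0.1189] closing yaw 108.3 q [-0.2   0.35  1.77 -0.    1.02 -2.09]
scene bearing_centre [(array([298.4, 284.7]), 0.88)]
scene tin_centre [(array([247.7, 353.4]), 0.73)]
scene tape_centre [(array([264.5, 351.3]), 0.53)]
scene holder_seat [(array([307.4, 287.2]), 0.94), (array([371.1, 282.8]), 0.78)]
scene carton_centre [(array([219.2, 414.6]), 0.69), (array([313.5, 292.8]), 0.53)]
scene pocket_floor [(array([232.7, 418.3]), 0.95)]
pred bearing seated [[284.5 300.5]] top face [[284.2 297.1]] unsnapped [[283.8 292.2]]
top bearing_centre [(array([250.9, 250.8]), 0.65)]
top tin_centre [(array([246. , 323.4]), 0.55)]
top tape_centre [(array([257.7, 320.9]), 0.49)]
top holder_seat [(array([305.1, 199.3]), 0.88), (array([255.4, 248.8]), 0.59)]
top carton_centre [(array(
[... 1921 characters left out ...]
 202 201 199 239 205 189 180 182 151 108 147
  104]
 [166  97  90 172 188 194 196 198 198 197 202 201 188 143 144 112 133 126
  125]
 [140  87  81 127 177 191 196 195 195 195 184 189 177  97 133  83 139 101
  139]
 [151 100  80  85 115 175 186 190 191 185 183 165 106  79 102  87 139  98
  148]
 [146 111  85  76  84 107 133 159 158 137 178 166  81  78  79  85  94 133
  147]
 [113 131 103  76  78  81  85  93  88  95 175 168  81  78  73  90  89 148
  149]
 [ 87  97 115  83  81  78  78  80  76  86 170 169  93  81  75 127  97 151
  145]
 [ 76  81  90  85  82  79  80  76  76  89 168 162 135 106  89 138 144 151
  129]
 [101  76  78  80  84  86  80  84  93  93 161 163 151 142 134 150 150 147
  102]]
```

```bash
python3 - <<'E'
from h import *
print("scene lid",onz("scene",(241.6,353.2),.056).round(4),"net scene",onz("scene",(247.7,353.4),.0425).round(4),"net top",onz("top",(246,323.4),.056).round(4),onz("top",(257.7,320.9),.01).round(4))
for n,(r,c) in(("scene",(248,353)),("top",(247,325))):
    im=cv2.imread(f"pics/{n}5.png")[r-30:r+30,c-30:c+30]; h=cv2.cvtColor(im,cv2.COLOR_BGR2HSV)
    red=((h[...,0]<10)|(h[...,0]>168))&(h[...,1]>70); cream=(h[...,0]>12)&(h[...,0]<30)&(h[...,1]>50)&(h[...,2]>120)
    for nm,m in(("red",red),("cream",cream)):
        m=cv2.morphologyEx(m.astype(np.uint8),cv2.MORPH_OPEN,np.ones((2,2))); k=cv2.connectedComponentsWithStats(m)
        for i in range(1,k[0]):
            if k[2][i,4]>40: print(n,nm,k[2][i]+[c-30,r-30,0,0,0],(k[3][i]+[c-30,r-30]).round(1))
E
```

```text
scene lid [0.4593 0.0093 0.056 ] net scene [0.4578 0.0102 0.0425] net top [0.463  0.0125 0.056 ] [0.4379 0.0176 0.01  ]
scene red [337 220  33  23 378] [353.4 230.3]
scene red [346 238  17  10 123] [354.2 242.2]
scene red [340 242  29  13 182] [354.6 249.7]
scene cream [340 252  29  13 266] [353.8 258.3]
top red [321 241  11  15 125] [326.1 247.5]
top cream [344 252  11  10  56] [348.8 257.4]
```

```bash
python3 - <<'E'
from h import *
go((.459,.008,.10,90),(.459,.008,.036,90))
E
```

```text
t 19.25 tcp [ 0.517  -0.0609  0.1192] closing yaw 108.5 q [-0.2   0.35  1.77 -0.    1.02 -2.09]
d [33.1 83.8 19.2] a [-0.     0.     0.324]
d [33.1 83.8 83.2] a [-0.     0.     0.324]
```

```bash
python3 -m pendant '[{"ax":0,"ay":0,"az":0.324,"dx":33,"dy":84,"dz":15,"fingers":85},{"ax":0,"ay":0,"az":0.324,"dx":33,"dy":84,"dz":15,"fingers":85},{"ax":0,"ay":0,"az":0.324,"dx":33,"dy":84,"dz":15,"fingers":85},{"ax":0,"ay":0,"az":0.324,"dx":33,"dy":84,"dz":15,"fingers":85},{"ax":0,"ay":0,"az":0.324,"dx":33,"dy":84,"dz":45,"fingers":85},{"ax":0,"ay":0,"az":0.324,"dx":33,"dy":84,"dz":70,"fingers":85},{"ax":0,"ay":0,"az":0.324,"dx":33,"dy":84,"dz":83,"fingers":85},{"ax":0,"ay":0,"az":0.324,"dx":33,"dy":84,"dz":83,"fingers":85}]'
python3 -m pendant '[{"ax":0,"ay":0,"az":0,"dx":0,"dy":0,"dz":0,"fingers":65},{"ax":0,"ay":0,"az":0,"dx":0,"dy":0,"dz":0,"fingers":50},{"ax":0,"ay":0,"az":0,"dx":0,"dy":0,"dz":0,"fingers":50},{"ax":0,"ay":0,"az":0,"dx":0,"dy":0,"dz":0,"fingers":50},{"ax":0,"ay":0,"az":0,"dx":0,"dy":0,"dz":0,"fingers":50}]'
```

```text
t: 20.25
eef_pos: [0.4594, 0.0073, 0.0355]
orientation: [-0.001, 0.001, 1.0, -0.0]
ft_force: [-0.2, -0.0, 0.5]
grip_width: 0.085
gripper_force: 0.0
t: 20.88
eef_pos: [0.4601, 0.0076, 0.0376]
orientation: [0.001, 0.0, 1.0, -0.0]
ft_force: [-0.6, -0.6, 5.6]
grip_width: 0.0566
gripper_force: 62.3
```

```bash
python3 -m pendant '[{"ax":0,"ay":0,"az":0,"dx":0,"dy":0,"dz":-5,"fingers":50},{"ax":0,"ay":0,"az":0,"dx":0,"dy":0,"dz":-30,"fingers":50},{"ax":0,"ay":0,"az":0,"dx":0,"dy":0,"dz":-60,"fingers":50},{"ax":0,"ay":0,"az":0,"dx":0,"dy":0,"dz":-70,"fingers":50}]'
python3 - <<'E'
from h import *
go((.638,.193,.1,90),(.638,.193,.0216,90))
bot.camera("scene"); 
for l in("tin_centre","tape_centre"): print(l,[(np.round(d["centre"],1),round(d["p"],2)) for d in bot.spot_in("scene",l)])
E
```

```text
t: 21.38
eef_pos: [0.4602, 0.0078, 0.1079]
orientation: [0.002, 0.001, 1.0, -0.0]
ft_force: [-0.6, 0.7, -2.0]
grip_width: 0.0564
gripper_force: 64.6
t 21.38 tcp [0.4602 0.0078 0.1079] closing yaw 89.9 q [-0.07  0.29  1.91  0.    0.94 -1.64]
d [-177.5  185.4    8.5] a [-0.     0.004 -0.001]
d [-177.3  185.4   86.9] a [-0.     0.004 -0.001]
tin_centre [(array([220.2, 355.4]), 0.78)]
tape_centre [(array([258.2, 354.2]), 0.69)]
```

```bash
python3 -m pendant '[{"ax":0,"ay":0,"az":0,"dx":-177.5,"dy":185.4,"dz":0,"fingers":50},{"ax":0,"ay":0,"az":0,"dx":-177.5,"dy":185.4,"dz":0,"fingers":50},{"ax":0,"ay":0,"az":0,"dx":-177.5,"dy":185.4,"dz":0,"fingers":50},{"ax":0,"ay":0,"az":0,"dx":-177.5,"dy":185.4,"dz":0,"fingers":50},{"ax":0,"ay":0,"az":0,"dx":-177.5,"dy":185.4,"dz":10,"fingers":50},{"ax":0,"ay":0,"az":0,"dx":-177.5,"dy":185.4,"dz":40,"fingers":50},{"ax":0,"ay":0,"az":0,"dx":-177.5,"dy":185.4,"dz":60,"fingers":50},{"ax":0,"ay":0,"az":0,"dx":-177.5,"dy":185.4,"dz":60,"fingers":50}]'
python3 - <<'E'
from h import *
go((.638,.193,.0216,90)); 
sc=bot.camera("scene")[:,:,::-1]; cv2.imwrite("pics/scene6.png",sc)
p=bot.get_obs()["eef_pos"]; print("pred tin",proj("scene",p)); print([(np.round(d["centre"],1),round(d["p"],2)) for d in bot.spot_in("scene","tin_centre")])
for x in(bot.spot_in("scene","cup_floor")): print(np.round(x["centre"],1),round(x["p"],2))
E
```

```text
t: 22.52
eef_pos: [0.6331, 0.1917, 0.0422]
orientation: [-0.004, 0.001, 1.0, -0.001]
ft_force: [-0.8, 0.3, -2.5]
grip_width: 0.0559
gripper_force: 64.7
t 22.52 tcp [0.6331 0.1917 0.0422] closing yaw 89.9 q [ 0.23  0.6   1.52 -0.    1.03 -1.34]
d [-5.   1.3 20.6] a [-0.002 -0.008 -0.001]
pred tin [[229.64266252 249.85917755]]
[(array([250.4, 232.2]), 0.7), (array([259.3, 355.9]), 0.27)]
[320.  357.5] 0.84
[284.6 393. ] 0.76
[268.  233.1] 0.68
```

```bash
python3 -m pendant '[{"ax":0,"ay":0,"az":0,"dx":0,"dy":0,"dz":0,"fingers":50},{"ax":0,"ay":0,"az":0,"dx":0,"dy":0,"dz":0,"fingers":50},{"ax":0,"ay":0,"az":0,"dx":0,"dy":0,"dz":10,"fingers":50},{"ax":0,"ay":0,"az":0,"dx":0,"dy":0,"dz":18,"fingers":50},{"ax":0,"ay":0,"az":0,"dx":0,"dy":0,"dz":21,"fingers":50},{"ax":0,"ay":0,"az":0,"dx":0,"dy":0,"dz":23,"fingers":50},{"ax":0,"ay":0,"az":0,"dx":0,"dy":0,"dz":24,"fingers":50},{"ax":0,"ay":0,"az":0,"dx":0,"dy":0,"dz":24,"fingers":50}]'
```

```text
t: 23.68
eef_pos: [0.6369, 0.193, 0.0221]
orientation: [0.0, 0.001, 1.0, 0.0]
ft_force: [-0.3, -0.0, -3.1]
grip_width: 0.0558
gripper_force: 64.7
```

```bash
python3 -m pendant '[{"ax":0,"ay":0,"az":0,"dx":0,"dy":0,"dz":1,"fingers":50},{"ax":0,"ay":0,"az":0,"dx":0,"dy":0,"dz":2,"fingers":50},{"ax":0,"ay":0,"az":0,"dx":0,"dy":0,"dz":2,"fingers":50}]'
```

```text
t: 24.05
eef_pos: [0.6371, 0.193, 0.0217]
orientation: [0.001, 0.001, 1.0, 0.0]
ft_force: [-1.6, -0.8, 5.9]
grip_width: 0.0556
gripper_force: 65.5
```

```bash
python3 -m pendant '[{"ax":0,"ay":0,"az":0,"dx":0,"dy":0,"dz":0,"fingers":78},{"ax":0,"ay":0,"az":0,"dx":0,"dy":0,"dz":0,"fingers":78},{"ax":0,"ay":0,"az":0,"dx":0,"dy":0,"dz":0,"fingers":78},{"ax":0,"ay":0,"az":0,"dx":0,"dy":0,"dz":-20,"fingers":78},{"ax":0,"ay":0,"az":0,"dx":0,"dy":0,"dz":-60,"fingers":78},{"ax":0,"ay":0,"az":0,"dx":60,"dy":-60,"dz":-90,"fingers":78},{"ax":0,"ay":0,"az":0,"dx":100,"dy":-110,"dz":-90,"fingers":78},{"ax":0,"ay":0,"az":0,"dx":100,"dy":-110,"dz":-90,"fingers":78}]'
python3 - <<'E'
from h import *
for n in("scene","top"):
    im=bot.camera(n)[:,:,::-1]; cv2.imwrite(f"pics/{n}7.png",im)
    for l in("tin_centre","tape_centre","bearing_centre","carton_centre"): print(n,l,[(np.round(d["centre"],1),round(d["p"],2)) for d in bot.spot_in(n,l)])
    print("tin pred",proj(n,[.6375,.193,.0215]).round(1),"tape pred",proj(n,[.459,.008,.0095]).round(1))
    k=proj(n,[.459,.008,.012])[0].astype(int)
    g=cv2.cvtColor(im,6)[k[1]-22:k[1]+22,k[0]-26:k[0]+26]; print((g[::2,::2]//10))
go((.459,.008,.08,90),(.459,.008,.008,90))
E
```

```text
t: 25.05
eef_pos: [0.5338, 0.0812, 0.1105]
orientation: [-0.001, 0.001, 1.0, -0.0]
ft_force: [0.1, 0.1, 0.6]
grip_width: 0.078
gripper_force: 0.0
scene tin_centre [(array([258.1, 228.8]), 0.89)]
scene tape_centre [(array([257.7, 353.2]), 0.94), (array([298.1, 283.9]), 0.38)]
scene bearing_centre [(array([301.2, 282.5]), 0.75)]
scene carton_centre [(array([217.8, 413.5]), 0.87)]
tin pred [[229.9 258.7]] tape pred [[353.7 260.6]]
[[11 10 12 10 10  8  8  9 10  9  9  8  7  7  7  7  8  9 12 11 10 11 11 11
  11 10]
 [10  9 10 10 11  8  8  8  8  8  8  7  7  7  8 11 11 10  9 11 10 10 10 10
  10 11]
 [10 10  9 11 10  7  7  7  7  7  6  7  7  8 11 11 11 11 11 11 11 10 11 10
   9 10]
 [10 11 10  9  9  6  6  6  6  6  7  9 11 11  9 11 11 11 11 11 10 11 10 12
  10  9]
 [11 10 11 10 10  8  7  7  7  7  9 11 10 11 10 11 11 10 11 10  9 11 11 12
  11 10]
 [ 9 10 10 11 10 10 10 10 10 10  9 10 10 10 11 10  9 10 11 11 10 11 11 11
  12 10]
 [10 10 10 10 11 10  9 11 10 11 10 10 11 11 11 11  9 11 10 11 11 11 12 11
  10 10]
 [11 10 10 11 10 11 10  9 11 11 11 12 12 13 12 11 11 11 11 11 11  9 11 11
  11 11]
 [10
[... 2642 characters left out ...]
 14 14  8 11 12 13 14 14
  12 12]
 [10  9  8  5  9  8  9 10  9  5  5  5 14 14 14 10 14 14 12 11 14 14 14 15
  12 14]
 [11 12 11 11 13 13 13 14 14 15 14  8 14 15 14  8 14 15 13 14 15 16 17 15
  16 15]
 [13 13 14 14 14 15 15 15 16 16 17  8 13 14 14  6 14 14 14 15 15 14 13 12
  13 14]
 [13 14 14 14 15 15 15 15 16 16 16  9 12 14 15  7 14 15 15 14 17 16 16 16
  12 15]
 [13 14 14 15 14 15 15 16 16 16 16  8 11 15 15  7 14 15 15 14 13 11 13 13
  13 14]
 [14 14 14 15 15 15 16 16 16 15 15  8 11 15 15  8 15 15 16 17 16 16 13 14
  16 16]]
t 25.55 tcp [0.5373 0.0838 0.1098] closing yaw 90.0 q [ 0.08  0.39  1.73  0.    1.02 -1.49]
d [ 78.3 -75.8  29.8] a [ 0.  0. -0.]
d [ 78.3 -75.8 101.8] a [ 0.  0. -0.]
```

```bash
python3 - <<'E'
from h import *
print(onz("scene",(257.3,352.6),.019).round(4),onz("scene",(257.7,353.2),.0145).round(4))
E
python3 -m pendant '[{"ax":0,"ay":0,"az":0,"dx":78.3,"dy":-75.8,"dz":20,"fingers":85},{"ax":0,"ay":0,"az":0,"dx":78.3,"dy":-75.8,"dz":20,"fingers":85},{"ax":0,"ay":0,"az":0,"dx":78.3,"dy":-75.8,"dz":50,"fingers":85},{"ax":0,"ay":0,"az":0,"dx":78.3,"dy":-75.8,"dz":50,"fingers":85}]'
python3 - <<'E'
from h import *
go((.459,.008,.010,90))
E
```

```text
[0.4592 0.0111 0.019 ] [0.462  0.0062 0.0145]
t: 26.05
eef_pos: [0.4568, 0.0074, 0.0588]
orientation: [-0.002, 0.001, 1.0, 0.0]
ft_force: [0.2, 0.9, 0.2]
grip_width: 0.085
gripper_force: 0.0
t 26.05 tcp [0.4568 0.0074 0.0588] closing yaw 89.9 q [-0.08  0.36  1.97  0.    0.81 -1.65]
d [-2.4  0.6 48.8] a [ 0.    -0.004 -0.002]
```

```bash
python3 -m pendant '[{"ax":0,"ay":0,"az":0,"dx":-1,"dy":1,"dz":20,"fingers":85},{"ax":0,"ay":0,"az":0,"dx":-1,"dy":1,"dz":40,"fingers":85},{"ax":0,"ay":0,"az":0,"dx":-1,"dy":1,"dz":49,"fingers":85},{"ax":0,"ay":0,"az":0,"dx":-1,"dy":1,"dz":49,"fingers":85},{"ax":0,"ay":0,"az":0,"dx":-1,"dy":1,"dz":49,"fingers":70},{"ax":0,"ay":0,"az":0,"dx":-1,"dy":1,"dz":49,"fingers":55},{"ax":0,"ay":0,"az":0,"dx":-1,"dy":1,"dz":49,"fingers":55},{"ax":0,"ay":0,"az":0,"dx":-1,"dy":1,"dz":49,"fingers":55}]'
python3 -m pendant '[{"ax":0,"ay":0,"az":0,"dx":0,"dy":0,"dz":0,"fingers":55},{"ax":0,"ay":0,"az":0,"dx":0,"dy":0,"dz":-4,"fingers":55},{"ax":0,"ay":0,"az":0,"dx":0,"dy":0,"dz":-15,"fingers":55},{"ax":0,"ay":0,"az":0,"dx":0,"dy":0,"dz":-40,"fingers":55},{"ax":0,"ay":0,"az":0,"dx":0,"dy":0,"dz":-40,"fingers":55}]'
python3 - <<'E'
from h import *
go((.641,-.008,.05,90))
bot.camera("scene"); print([(np.round(d["centre"],1),round(d["p"],2)) for d in bot.spot_in("scene","tape_centre")])
E
```

```text
t: 27.05
eef_pos: [0.4601, 0.0086, 0.0129]
orientation: [0.001, 0.001, 1.0, 0.0]
ft_force: [-1.4, 1.1, 12.5]
grip_width: 0.0577
gripper_force: 61.0
t: 27.68
eef_pos: [0.461, 0.0082, 0.0529]
orientation: [0.002, 0.001, 1.0, -0.0]
ft_force: [0.0, 0.1, -0.6]
grip_width: 0.0571
gripper_force: 63.9
t 27.68 tcp [0.461  0.0082 0.0529] closing yaw 89.9 q [-0.07  0.37  1.97 -0.    0.79 -1.64]
d [-180.   -16.     3.7] a [-0.     0.004 -0.001]
[(array([245. , 355.5]), 0.76)]
```

```bash
python3 -m pendant '[{"ax":0,"ay":0,"az":0,"dx":0,"dy":0,"dz":-35,"fingers":55},{"ax":0,"ay":0,"az":0,"dx":-60,"dy":-14,"dz":-35,"fingers":55},{"ax":0,"ay":0,"az":0,"dx":-120,"dy":-14,"dz":-35,"fingers":55},{"ax":0,"ay":0,"az":0,"dx":-180,"dy":-14,"dz":-35,"fingers":55},{"ax":0,"ay":0,"az":0,"dx":-180,"dy":-14,"dz":-35,"fingers":55},{"ax":0,"ay":0,"az":0,"dx":-180,"dy":-14,"dz":0,"fingers":55},{"ax":0,"ay":0,"az":0,"dx":-180,"dy":-14,"dz":18,"fingers":55},{"ax":0,"ay":0,"az":0,"dx":-180,"dy":-14,"dz":18,"fingers":55}]'
python3 -m pendant '[{"ax":0,"ay":0,"az":0,"dx":0,"dy":0,"dz":0,"fingers":55}]'
python3 - <<'E'
from h import *
go((.641,-.006,.0159,90))
bot.camera("scene"); print([(np.round(d["centre"],1),round(d["p"],2)) for l in("tape_centre","tray_floor") for d in bot.spot_in("scene",l)])
p=bot.get_obs()["eef_pos"]; print(proj("scene",p-[0,0,.003]),proj("scene",[.641,-.006,.003]))
E
```

```text
t: 28.78
eef_pos: [0.6364, -0.0057, 0.0307]
orientation: [-0.003, 0.001, 1.0, 0.0]
ft_force: [0.0, -0.4, 0.4]
grip_width: 0.0571
gripper_force: 64.1
t: 28.9
eef_pos: [0.6394, -0.0059, 0.0336]
orientation: [0.0, 0.001, 1.0, -0.0]
ft_force: [-0.5, 0.6, -0.2]
grip_width: 0.0574
gripper_force: 64.1
t 28.9 tcp [ 0.6394 -0.0059  0.0336] closing yaw 89.9 q [-0.08  0.58  1.59  0.    0.97 -1.64]
d [-1.6 -0.1 17.7] a [-0.     0.    -0.001]
[(array([220.4, 305.5]), 0.8), (array([233.5, 302.2]), 0.72)]
[[300.57406209 220.97459151]] [[300.98699554 231.48982645]]
```

```bash
python3 -m pendant '[{"ax":0,"ay":0,"az":0,"dx":0,"dy":0,"dz":8,"fingers":55},{"ax":0,"ay":0,"az":0,"dx":0,"dy":0,"dz":15,"fingers":55},{"ax":0,"ay":0,"az":0,"dx":0,"dy":0,"dz":18,"fingers":55},{"ax":0,"ay":0,"az":0,"dx":0,"dy":0,"dz":18,"fingers":55},{"ax":0,"ay":0,"az":0,"dx":0,"dy":0,"dz":18,"fingers":55}]'
```

```text
t: 29.68
eef_pos: [0.6388, -0.0058, 0.0162]
orientation: [-0.0, 0.001, 1.0, -0.0]
ft_force: [-3.5, -0.5, 9.6]
grip_width: 0.0569
gripper_force: 68.8
```

```bash
python3 -m pendant '[{"ax":0,"ay":0,"az":0,"dx":0,"dy":0,"dz":0,"fingers":82},{"ax":0,"ay":0,"az":0,"dx":0,"dy":0,"dz":0,"fingers":82},{"ax":0,"ay":0,"az":0,"dx":0,"dy":0,"dz":0,"fingers":82},{"ax":0,"ay":0,"az":0,"dx":0,"dy":0,"dz":-20,"fingers":82},{"ax":0,"ay":0,"az":0,"dx":0,"dy":0,"dz":-70,"fingers":82},{"ax":0,"ay":0,"az":0,"dx":0,"dy":-60,"dz":-130,"fingers":82},{"ax":0,"ay":0,"az":0,"dx":0,"dy":-120,"dz":-170,"fingers":82},{"ax":0,"ay":0,"az":0,"dx":0,"dy":-160,"dz":-170,"fingers":82}]'
python3 -m pendant '[{"ax":0,"ay":0,"az":0,"dx":0,"dy":0,"dz":0,"fingers":82},{"ax":0,"ay":0,"az":0,"dx":0,"dy":0,"dz":0,"fingers":82},{"ax":0,"ay":0,"az":0,"dx":0,"dy":0,"dz":0,"fingers":82},{"ax":0,"ay":0,"az":0,"dx":0,"dy":0,"dz":0,"fingers":82}]'
python3 - <<'E'
from h import *
P={"carton_centre":[.443,-.187,.034],"bearing_centre":[.449,.203,.0195],"tin_centre":[.6375,.193,.0215],"tape_centre":[.639,-.006,.0125]}
for n in("scene","top"):
    im=bot.camera(n)[:,:,::-1]; cv2.imwrite(f"pics/{n}9.png",im)
    for l,p in P.items(): print(n,l,[(np.round(d["centre"],1),round(d["p"],2)) for d in bot.spot_in(n,l)],"pred",proj(n,p)[0][::-1].round(1))
# dark tape mask in scene
im=cv2.imread("pics/scene9.png"); g=cv2.cvtColor(im,6)[212:250,270:335]; print((g[::2,::2]//10))
go()
E
```

```text
t: 30.68
eef_pos: [0.6404, -0.1614, 0.1865]
orientation: [0.002, -0.0, 1.0, -0.001]
ft_force: [1.3, -0.4, -0.2]
grip_width: 0.0822
gripper_force: 0.0
t: 31.18
eef_pos: [0.6387, -0.1589, 0.1827]
orientation: [-0.001, -0.0, 1.0, 0.0]
ft_force: [-0.3, -0.1, 0.6]
grip_width: 0.0819
gripper_force: 0.0
scene carton_centre [] pred [220.4 417.1]
scene bearing_centre [(array([300.8, 284.5]), 0.62)] pred [300.5 284.5]
scene tin_centre [(array([259.3, 228.6]), 0.62), (array([310.9, 289.5]), 0.43)] pred [258.7 229.9]
scene tape_centre [(array([228.1, 301.6]), 0.98)] pred [228.2 301.3]
top carton_centre [] pred [254.7 405.7]
top bearing_centre [(array([254.3, 242.7]), 0.74)] pred [253.3 244.9]
top tin_centre [(array([177.3, 250.9]), 0.6)] pred [177.1 249.7]
top tape_centre [(array([174.9, 336.6]), 0.82), (array([174.4, 251.2]), 0.32)] pred [177.2 329.9]
[[10 10 11 10 11 10 10 10 11 11 11 10 11 13 12 13 14 13 13 14 14 14 13 15
  13 12 11 11 10 10 10 10  9]
 [11 10 10 10 10 11 11 11 11 11  9 10 10 10 12 15 15 14 14 13 13 15 16 14
  13 11 10 11 10  9 11 11 11]
 [11 10 11 11 10 11  9 11 11 11 11 11 1
[... 1124 characters left out ...]
 13 13 14 15 20 12  8  6  6  6  7  8  9 12 13 13 12 10
   6  6  6  6  6  7  6  7  7]
 [10 10 10 11 10 10  9  9 11 12 13 13 13 14 12 12 13 12 13 13 13 12  8  6
   6  6  6  6  7  7  7  7  6]
 [ 9 10  9 11 10 10 10 11  9 10  9 11 13 13 13 13 13 10 13 13 12  7  7  6
   7  6  6  6  7  6  7  7  7]
 [10 10 10  9  9 10 11 11 10 11 11  8  7  8 11 13 13 13 12 10  7  6  6  6
   6  6  7  6  7  7  7  6  6]
 [11  9 11 11 12 10  9 10 10 11 10  8  6  7  7  7  8 10  8  6  7  7  7  6
   6  6  6  6  7  7  7  7  6]
 [11 10 11  9 11 10 11 10 10 10 10 10  7  7  7  7  6  6  7  6  7  7  6  6
   6  6  6  6  6  6  6  6  6]]
t 31.68 tcp [ 0.6391 -0.1605  0.1836] closing yaw 89.9 q [-0.31  0.46  1.39  0.    1.3  -1.88]
```

```bash
python3 - <<'E'
from h import *
g=cv2.cvtColor(cv2.imread("pics/top9.png"),6)[152:202,304:362]; print(g[::2,::2]//10)
E
```

```text
[[ 9  9  8  7  6  4  9  8  9  8  8  9  7  9  9  9  8  8  7  6  8 10  9  6
  10 10 10 10 10]
 [ 8  8  8  8  8  9  9  9  8  7  7  6  9  9  9  8  8  6  7  9  9 10 10  8
   9  9 10 11 11]
 [ 8  7  6  7  9  8  8  8  7  8  8  9  9  9  8  9  8  7  9 12 15  9  9  7
   7  8 11 11 10]
 [ 7  7  7  9  9  9  7  8  8  7  9  9  9  8  9 22 24 13 14 12 23  9 10  8
  10  7 11 10 10]
 [ 8  7  9  9  8  7  7  5  8  9 13 23 18 13 21 23 22 22 16 23 19  7  6 10
   9  6 12  9 12]
 [ 7 10  8  8  7 13 23 21 11 18 22 23 23 23 23 23 23 23 15 19 12 12  9 10
   9  9  8  8 13]
 [10  9  9 18 14 22 22 23 23 23 23 18 11 10 11 15 20 23 23 23 13 10  8  9
   7  8  8  5  7]
 [ 8  9  8 18 23 16 23 23 23 19 12 10 10  9 10  8  9 15 23 23 23 20  9  8
   8  8  7 10 10]
 [ 8  7  7  6 23 12 23 23 18 10 10 10 10  9  9  9 10  9 11 23 23 22  8  8
   8  6 10 10 10]
 [ 8  9  7  5 19 23 23 23  9  8 10 11 12 10  9 14 10 10 10 15 23 11 12  8
   7 10 10  9  9]
 [ 7  5  9  8 24 23 23 11  8  8 10 13 10 10 10  9 16  9  9 10 23 12 11  8
  10  9  9  8 10]
 [ 7  9  9  9 23 23 23  8  7  7 17 23 23 23 23 10  9 10  8  9 23 13 15 10
   9 10  8  9 
[... 500 characters left out ...]
4  4  4  4  4  4  4 10 10 10  9 10 10
   5  5  5  4  5]
 [ 8  9  9  9  5  5  9 11 11 11  5  3  3  4  4  4  3 10 11 11 11  7 10  8
   6  4  5  5  5]
 [ 9  9 10  4  5  5 10 11 11 11 10 10 10  8 10 10 11 11 11 11 11 10 11 11
   5  5  5  4  4]
 [ 8  9  6  5  5  5 10 11  6 10 10 10 11 11 11 10  9 11 11  9  8  6  5  5
   4  5  5  4  5]
 [ 9  8  5  5  5  5  7 11  8 10 11  9 10 12 10  8  7  5  4  4  5  5  5  5
   5  5  5  5  5]
 [ 9  8  5  5  5  5  6 10 12 11  8  7  6  5  5  4  4  4  4  5  5  5  5  5
   4  5  5  5  5]
 [ 7  6  5  5  4  5  5  6  5  5  5  5  4  5  4  4  4  4  5  5  5  5  5  5
   5  5  5  5  4]
 [ 8  5  5  5  4  5  5  5  4  5  5  4  5  4  4  4  4  4  4  5  5  5  4  5
   5  5  5  5  5]]
```

```bash
python3 -c "
from rig import bot
print(bot.finish_job())"
```

```text
the job is handed in; nothing more can be done
None
```

I put the carton, bearing, tin and tape roll away in the order asked and handed the job in at about 32 s; the hand-in gave no verdict, and the arm hid the carton in my last check, so its placing rests on the picture taken right after I set it down.

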